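# Set out the seed moisture test beside the balance

### The arm

A 7-joint arm with a two-finger parallel gripper is mounted at the origin on the work surface. World frame = base frame: x ahead of the robot, y to its left, z up, the work surface at z = 0. Lengths are in m, angles in rad, forces in N, time in s.
With the tool pointing down it reaches from about 0.425 to 0.925 m from the base axis. Payload 6.8 kg.
Tool frame: the origin (TCP) lies at the very end of the fingers, on their centre line; the grasp point (between the pads) lies 19 mm behind it; z points along the fingers, y is the line along which they close (so a half turn about z gives the same grasp; the last joint's range is limited). The gripper opens to 85 mm and grips with 20 to 120 N. Pads are 22 mm wide; open, the fingers measure 114 mm over their backs; the gripper's body (76 mm by 85 mm) begins 54 mm behind the grasp point. The pads swing forward as they close: fully open they stand 13 mm farther back than shut.
Start: joints at [-1.298, 0.477, 0.022, 1.555, -0.011, 1.109, -0.083], TCP at [0.251, 0.627, 0.211] pointing down, gripper open.
Joint ranges: [-2.96, 2.96], [-0.34, 2.1], [-1.41, 1.46], [0.24, 2.44], [-1.37, 4.51], [0.17, 1.92], [-2.96, 2.96]. Speed limits (rad/s): [2.39, 2.39, 3.14, 3.14, 3.14, 3.14, 3.14].

### API

Orientations are given as a rotation vector (axis times angle).
In Python, from bench import get_obs, viewer, r gives the robot as it stands. The module is installed in compiled form; this text tells all that it offers.
- The arm moves only by the tool play_rows, never from a script. Its argument "commands" is a list that holds one entry, the list of rows, each a list of 5 numbers: the gripper's target within -1 to 1 (shut at 1, half-way at 0, fully open at -1), then the shift along the tool's x, y, z scaled (see below), then the turn about the tool's z scaled (see below). A call has 1 to 12 rows; each row is the pose to reach, as a shift and turn from the pose commanded when the call began, along the tool's axes at that moment; what a row does not reach only later rows make up. The controller multiplies each number of a shift by 0.2 m and each number of a turn by pi/2 rad. A row lasts 1/12 s, in which the tool goes at most 41.7 mm and 7.16 degrees, less where a joint would pass 70% of its speed; a pose out of reach is approached as far as the arm can. A call with a number of a shift or a turn outside -1 to 1 is refused whole. A call with a gripper value outside its range is refused whole. The fingers move at their own pace and stop on an object; "grip_force" is the grip in N (left out, the last holds). Time passes only in rows, so rows that repeat a pose let the fingers close. It gives the time, the measured TCP pose, the force, the opening and the grip force at its end, in the units of the state.
- get_obs(): the state, without advancing time (a new reading comes with each control period).
- viewer.grab_frame(name): name is "scene" or "top" or "wrist"; returns a dict with "pixels" (480x640x3 uint8, red, green, blue), "fovy" (degrees; the focal length in pixels is half the picture's height over the tangent of half this angle, whatever the lens; pixels are square), "cx", "cy" (the principal point, pixels), "world_to_cam" (4x4, takes a point from world to camera coordinates); the wrist camera has in their place "hand_eye" (4x4, takes a point from camera to tool coordinates, whose origin is the TCP and whose axes are the flange's). Camera axes: x right, y up, looking along -z (the intrinsics and any distortion apply to the point x, -y, -z); pixel columns grow to the right and rows downward; lengths in m; the calibration is good to about 2 mm. A picture is of the moment at which its call begins: read the wrist's pose just before it. There is no depth.
- r.hand_in(): hands the job in; it is judged then, once.
Trained networks look in a picture, given as the dict that the camera call returned (one of the last four; its "shot" number tells which), for a name from the list of things; names that differ only in an ending like _2 or _b are one class to them, and where a whole thing is asked for, a point or a joint stands for the part that bears it (a point fixed in the world has none). Each returns a list of dicts, best first, with "score" (0 to 1); they miss things now and then, are a little off and sometimes report something else, mostly with a low value. They report only what shows in the picture. A call takes as long as a camera call. They do not tell look-alikes from the thing itself.
- viewer.trace(picture, thing): "pixels" (480x640 bool, what is visible of it) and "rect" ([left, top, right, bottom] in pixels, round what is visible of it).
The state is a dict: "clock": time; "joints": joint angles; "qvel": joint speeds; "tau": joint torques, N m; "tcp_pos": TCP position; "orientation": TCP orientation; "contact_force": force on the tool from outside, world axes, zero at the start; "moment": the same for the moment, N m; "grip_width": finger opening in m; "gripper_force": force on a finger pad.
Only numpy, scipy, OpenCV 4.12 (cv2) and the standard library are available. Lean on these libraries where they do the work, as an engineer would, in place of code of your own. Each camera call takes 0.05 s, during which the arm holds its last target. There are 200 camera calls.

### The job

Set out the seed moisture test, left and right being as seen from the robot: on the three-panel cork mat stand the wide tin in the centre of the middle panel, the sample jar to its left in the centre of the left panel, and the check weight to its right in the centre of the right panel. Put the small tin centrally on top of the wide tin, and stand the steel beaker in the middle of the balance's round pan. Leave everything upright and at rest, and do not shift the stack of green glass dishes or the amber bottle.

Things in the scene. Friction and masses are not known exactly. Their poses are not given: they have to be found in the camera images.
- jar: Loose glass sample jar with pale contents and a white screw lid of the same width: upright cylinder, 54 mm diameter, 82 mm high, about 180 g. Origin: centre of its underside, z up its axis.
- wide_tin: Loose flat round aluminium tin, closed with a flat lid: 62 mm diameter, 32 mm high, about 90 g. Origin: centre of its underside, z up.
- small_tin: Loose small round aluminium tin, closed with a flat lid: 44 mm diameter, 26 mm high, about 50 g. Origin: centre of its underside, z up.
- weight: Loose bare-steel check weight: upright cylinder of 36 mm diameter up to 44 mm height, then a narrow neck and a 26 mm diameter knob whose top is at 66 mm; about 380 g. Origin: centre of its underside, z up.
- beaker: Loose empty stainless steel beaker, open at the top, straight-sided: 60 mm outside diameter, 80 mm high, wall 3 mm, about 150 g. Origin: centre of its underside, z up.
- mat: Fixed flat cork mat, 110 mm (its x) by 300 mm (its y), 6 mm thick, divided by two dark lines across it into three equal panels in a row along its y. Origin: centre of its underside, which is under the centre of the middle panel; the panel centres are at y = +100 mm (left panel seen from the robot), 0 and -100 mm, its top at z = 6 mm. It is turned by up to about 9 degrees and may lie on either side of the bench, the balance on the other.
- balance: Fixed white laboratory balance, housing 180 mm (its x) by 150 mm (its y) and 55 mm high, with a black display panel on its front (-x) and a round steel pan on top. Origin: centre of its footprint on the bench. Turned by up to about 9 degrees.
- balance_pan (a point): Centre of the top face of the balance's round steel pan: pan 112 mm diameter, its top 70 mm above the bench; it does not give. The axes are those of the balance.
- dishes: Stack of three flat greenish glass dishes, loose, 57 mm diameter, 33 mm high in all; a bystander to be left where it stands. Origin: centre of its underside. The loose things, the dishes and the bottle stand in a shuffled row along the robot's side of the mat and balance, at least about 100 mm apart centre to centre.
- bottle: Amber glass bottle with a black cap, loose, 42 mm diameter, 110 mm high; a bystander to be left where it stands. Origin: centre of its underside. Other equipment not listed stands only at the far edge and sides of the bench (beyond x = 0.78 m or |y| = 0.48 m), all lower than 0.25 m.
Not all that is in view belongs to the job. What is shaped like the beaker but purple is not meant. What is shaped like the balance but purple is not meant.

How it is judged:
By the outcome, as a careful person would: the job done as asked, in the order asked, and still so for the second after the job is handed in, with the robot touching nothing.
It also fails if it takes over 128 s, if anything falls off the work surface, if the arm or the gripper's body presses on something with over 40 N, if the wrist force passes 120 N, or if a joint passes its speed limit or range.

## Working session

There is one attempt and no reset: what is moved stays moved. The work goes in short steps, Python scripts to look and compute and a tool call to move; the robot and the scene stay as the last step left them, time stands still between calls to the robot, and variables do not carry over. Pictures are saved under pics/ and viewed, at most 14 in all, crops included, and the job is handed in when it is done.

Besides the shell and the picture viewer there is one more tool, called after "Request:" as a command line: name --argument value ..., lists and objects as JSON in quotes. play_rows: Moves the arm, as the interface text tells. Shifts and turns lie within -1 to 1; 1 stands for 0.2 m of shift or pi/2 rad of turn. Its arguments: {"type":"object","properties":{"commands":{"type":"array","items":{"type":"array","items":{"type":"array","items":{"type":"number","minimum":-1,"maximum":1}}}},"grip_force":{"type":"number"}},"required":["commands"]}

```bash
mkdir -p pics; python3 - <<'E'
from bench import get_obs, viewer, r
import cv2
print(get_obs())
for n in ("scene","top"):
    f=viewer.grab_frame(n); print(n,{k:v for k,v in f.items() if k!='pixels'})
    cv2.imwrite(f'pics/{n}0.png',f['pixels'][:,:,::-1])
E
```

```text
{'clock': 0.0, 'joints': array([-1.29808479,  0.47781042,  0.02237766,  1.55646337, -0.01152335,
        1.10929815, -0.08311209]), 'qvel': array([ 0.00200436, -0.0006691 ,  0.00120176,  0.00132356,  0.00081093,
       -0.00089945,  0.00032231]), 'tau': array([ 1.55887506e-04, -5.96440387e+01,  1.60799559e+00, -2.81205332e+01,
        1.24659602e-02,  9.08368849e-03,  2.68629556e-06]), 'tcp_pos': array([0.25067595, 0.626041  , 0.20971454]), 'orientation': array([-5.94581718e-01, -3.08459157e+00,  2.88678915e-03]), 'contact_force': array([-0.28045306,  0.00476491,  0.90518857]), 'moment': array([ 0.00307844, -0.0410517 ,  0.03190396]), 'gripper_force': 0.0, 'grip_width': 0.08521648518595139}
scene {'fovy': 50.19906284167663, 'cx': 313.152209745047, 'cy': 251.48723792168678, 'world_to_cam': array([[-0.66410277,  0.74763048,  0.00402289,  0.28639335],
       [-0.63539368, -0.56722476,  0.52395701,  0.2416963 ],
       [ 0.39400811,  0.34540518,  0.85173521, -1.25240578],
       [ 0.        ,  0.        ,  0.        ,  1.        ]]), 'shot': 1}
top {'fovy': 55.74610283855752, 'cx': 320.15049238202675, 'cy': 236.96796478631143, 'world_to_cam': array([[-0.0146547 , -0.99939136, -0.03165667,  0.02455873],
       [ 0.99234975, -0.01841835,  0.1220768 , -0.46138172],
       [-0.12258556, -0.02962549,  0.99201568, -0.98206954],
       [ 0.        ,  0.        ,  0.        ,  1.        ]]), 'shot': 2}
```

View pics/scene0.png

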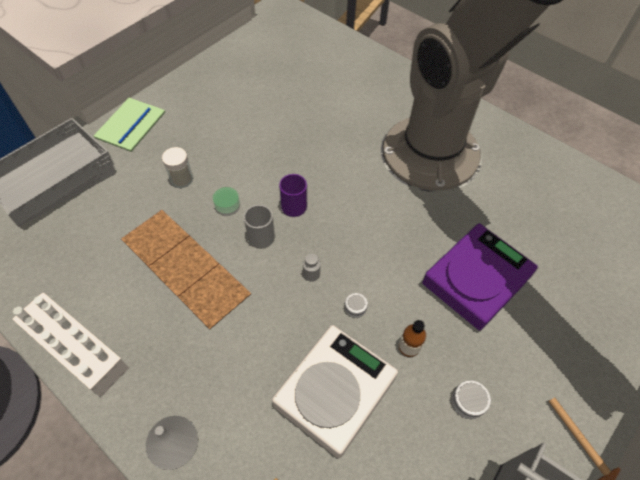

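View pics/top0.png

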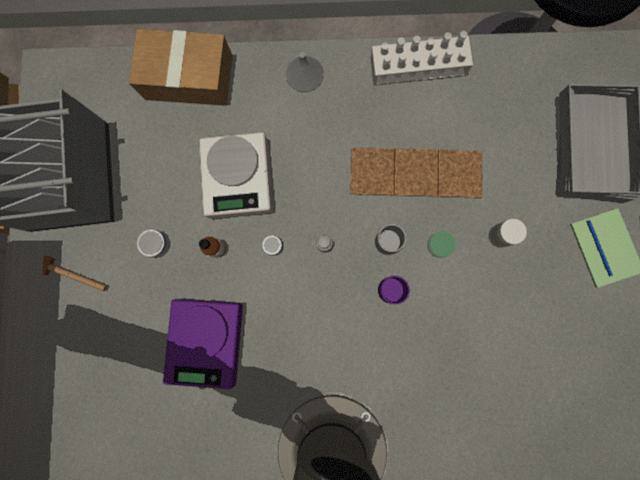

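Top view, in the row from left to right: wide tin (150,243), bottle (209,246), small tin (272,245), weight (324,243), beaker (390,240), green dishes (441,244) and jar (512,232). The mat is at (416,172) and the white balance at (236,173), with its pan at (232,160). The purple beaker and purple balance are decoys.

```bash
cat > h.py <<'E'
from bench import get_obs, viewer, r
import numpy as np, cv2
from scipy.optimize import least_squares
from scipy.spatial.transform import Rotation as R
def proj(f,P):
    P=np.atleast_2d(P); c=P@f['world_to_cam'][:3,:3].T+f['world_to_cam'][:3,3]
    F=240/np.tan(np.radians(f['fovy'])/2)
    return np.c_[f['cx']+F*c[:,0]/-c[:,2], f['cy']+F*c[:,1]/c[:,2]]
A=np.linspace(0,2*np.pi,60,endpoint=False)
def cyl(rad,z0,z1): return np.vstack([np.c_[rad*np.cos(A),rad*np.sin(A),np.full(60,z)] for z in (z0,z1)])
def box(a,b,z0,z1): return np.array([[x,y,z] for x in(-a,a) for y in(-b,b) for z in(z0,z1)])
M=dict(jar=cyl(.027,0,.082),wide_tin=cyl(.031,0,.032),small_tin=cyl(.022,0,.026),
 weight=np.vstack([cyl(.018,0,.044),cyl(.013,.05,.066)]),beaker=cyl(.03,0,.08),mat=box(.055,.15,0,.006),
 balance=box(.09,.075,0,.055),dishes=cyl(.0285,0,.033),bottle=cyl(.021,0,.11),pan=cyl(.056,.069,.07))
def feat(c):
    m=cv2.moments(c); a=m['m00']; b=c.reshape(-1,2); s=np.sqrt(a)
    return np.r_[m['m10']/a,m['m01']/a,b.min(0),b.max(0),np.array([m['mu20'],m['mu11'],m['mu02']])/a/s*3]
def mfeat(mask):
    n,l,st,_=cv2.connectedComponentsWithStats(mask.astype(np.uint8)); k=1+np.argmax(st[1:,4])
    c=max(cv2.findContours((l==k).astype(np.uint8),cv2.RETR_EXTERNAL,cv2.CHAIN_APPROX_NONE)[0],key=cv2.contourArea)
    h=cv2.convexHull(c); g=feat(h.astype(np.float32)); g[2:4]-=.5; g[4:6]+=.5; return g
def fit(name,obs,z=0,yaw=False,p0=(.5,0)):
    """obs: list of (frame, mask)"""
    F=[(f,mfeat(m)) for f,m in obs]
    def res(p):
        q=M[name]; 
        if yaw: q=R.from_euler('z',p[2]).apply(q)
        q=q+[p[0],p[1],z]
        return np.concatenate([feat(cv2.convexHull(proj(f,q).astype(np.float32)))-g for f,g in F])
    s=least_squares(res,list(p0)+([0.] if yaw else []),diff_step=1e-3,x_scale=.1,loss='soft_l1')
    return s.x, np.sqrt(np.mean(s.fun**2))
def panmask(f,bal):
    g=cv2.cvtColor(f['pixels'],cv2.COLOR_RGB2GRAY); return g
E
python3 - <<'E'
from h import *
fr={n:viewer.grab_frame(n) for n in("scene","top")}
for n in M:
    if n=='pan': continue
    obs={}
    for c in fr:
        t=viewer.trace(fr[c],n)
        print(n,c,[(round(d['score'],2),np.round(d['rect']).astype(int).tolist()) for d in t[:2]])
        if t: obs[c]=t[0]['pixels']
    y=n in('mat','balance')
    for cs in (['scene'],['top'],['scene','top']):
        if all(c in obs for c in cs):
            p,e=fit(n,[(fr[c],obs[c]) for c in cs],yaw=y,p0=(.5,-.2 if n=='mat' else .1)); print('   ',cs,np.round(p,4),round(e,2))
f=fr['top'];g=cv2.cvtColor(f['pixels'],cv2.COLOR_RGB2GRAY)
print(g[160,195:275:3],g[130:200:3,232])
o=get_obs(); print(R.from_rotvec(o['orientation']).as_matrix().round(4))
E
```

```text
jar scene [(0.61, [163, 146, 194, 185])]
jar top [(0.62, [488, 218, 527, 247])]
    ['scene'] [ 0.4583 -0.3879] 0.33
    ['top'] [ 0.4622 -0.39  ] 0.25
    ['scene', 'top'] [ 0.4604 -0.3891] 0.65
wide_tin scene []
wide_tin top [(0.86, [138, 228, 168, 260]), (0.57, [349, 146, 482, 201])]
    ['top'] [0.4554 0.3988] 0.29
small_tin scene [(0.75, [345, 293, 366, 320])]
small_tin top [(0.52, [262, 234, 280, 254])]
    ['scene'] [0.4472 0.1278] 0.36
    ['top'] [0.4483 0.1244] 0.39
    ['scene', 'top'] [0.4475 0.1263] 0.62
weight scene [(0.98, [302, 256, 318, 278])]
weight top [(0.56, [316, 235, 334, 249])]
    ['scene'] [0.4468 0.0094] 0.68
    ['top'] [0.4493 0.0073] 0.58
    ['scene', 'top'] [0.4477 0.0084] 0.78
beaker scene [(0.96, [276, 174, 310, 218]), (0.83, [246, 206, 274, 246])]
beaker top [(0.78, [375, 226, 406, 256]), (0.71, [377, 276, 412, 302])]
    ['scene'] [ 0.3419 -0.1371] 0.48
    ['top'] [ 0.4519 -0.1359] 0.19
    ['scene', 'top'] [ 0.3509 -0.1323] 19.19
mat scene [(0.72, [402, 319, 426, 358]), (0.67, [122, 207, 250, 327])]
mat top [(0.93, [349, 146, 484, 198])]
    ['sc
[... 459 characters left out ...]
66, [214, 187, 242, 218])]
dishes top [(0.91, [430, 230, 458, 258]), (0.39, [262, 237, 281, 252])]
    ['scene'] [0.4554 0.4001] 0.57
    ['top'] [ 0.442  -0.2537] 0.17
    ['scene', 'top'] [0.4548 0.3981] 118.04
bottle scene [(0.65, [403, 317, 425, 357])]
bottle top [(0.85, [198, 235, 226, 259])]
    ['scene'] [0.4504 0.2591] 2.29
    ['top'] [0.4417 0.2493] 1.78
    ['scene', 'top'] [0.4444 0.2546] 2.64
[122 120 182 191 138 137 135 134 137 137 137 140 140 140 141 140 143 137
 139 143 142 138 193 186  70  59 117] [119 118 147 131 138 138 136 136 139 137 142 138 141 138 138 141 135 139
 126 196 196 194  24  37]
[[-0.9284  0.3717 -0.    ]
 [ 0.3717  0.9284  0.    ]
 [ 0.      0.     -1.    ]]
```

```bash
python3 - <<'E'
from h import *
fr={n:viewer.grab_frame(n) for n in("scene","top")}
def near(n,c,p):
    return min(viewer.trace(fr[c],n),key=lambda d:np.hypot((d['rect'][0]+d['rect'][2])/2-p[0],(d['rect'][1]+d['rect'][3])/2-p[1]))['pixels']
C=dict(beaker=dict(scene=(260,226),top=(390,240)),mat=dict(scene=(186,267),top=(416,172)),balance=dict(scene=(335,390),top=(236,176)),dishes=dict(scene=(226,200),top=(441,244)))
def rep(n,ms,y,p0):
    for cs in (['scene'],['top'],['scene','top']):
        p,e=fit(n,[(fr[c],ms[c]) for c in cs],yaw=y,p0=p0); print(n,cs,np.round(p,4),round(e,2))
for n in C:
    rep(n,{c:near(n,c,C[n][c]) for c in fr},n in('mat','balance'),{'beaker':(.45,-.14),'mat':(.6,-.2),'balance':(.6,.2),'dishes':(.44,-.25)}[n])
ms={};pm={}
for c in fr:
    px=fr[c]['pixels']; hsv=cv2.cvtColor(px,cv2.COLOR_RGB2HSV)
    m=(hsv[...,1]>70)&(hsv[...,0]<25); roi=np.zeros_like(m); x,y=map(int,C['mat'][c]); roi[y-75:y+75,x-85:x+85]=1
    ms[c]=cv2.morphologyEx((m&roi).astype(np.uint8),cv2.MORPH_CLOSE,np.ones((5,5)))
    b=near('balance',c,C['balance'][c]); g=cv2.cvtColor(px,cv2.COLOR_RGB2GRAY)
    q=(g>85)&(g<165)&(cv2.erode(b.astype(np.uint8),np.ones((3,3)))>0)
    pm[c]=cv2.morphologyEx(q.astype(np.uint8),cv2.MORPH_OPEN,np.ones((7,7)))
    print(c,np.median(g[b]),cv2.boundingRect(pm[c]),cv2.boundingRect(ms[c]))
rep('mat',ms,True,(.6,-.2)); rep('pan',pm,False,(.62,.2))
v=np.hstack([np.where(pm[c][...,None]>0,[255,0,0],np.where(ms[c][...,None]>0,[0,255,0],fr[c]['pixels'])) for c in fr]).astype(np.uint8)
cv2.imwrite('pics/m.png',cv2.resize(v,(800,300))[:,:,::-1])
E
```

```text
beaker ['scene'] [ 0.4511 -0.1347] 0.26
beaker ['top'] [ 0.4511 -0.136 ] 0.22
beaker ['scene', 'top'] [ 0.451  -0.1354] 0.29
mat ['scene'] [ 0.61   -0.2047 -0.0569] 0.94
mat ['top'] [ 0.6132 -0.2047 -0.0094] 1.0
mat ['scene', 'top'] [ 0.6122 -0.2049 -0.0476] 1.0
balance ['scene'] [0.6043 0.207  0.1823] 1.13
balance ['top'] [0.6065 0.2059 0.0566] 0.42
balance ['scene', 'top'] [0.6055 0.2062 0.0668] 1.3Traceback (most recent call last):
  File "<stdin>", line 10, in <module>
  File "<stdin>", line 4, in near
ValueError: min() iterable argument is empty
```

```bash
python3 - <<'E'
from h import *
fr={n:viewer.grab_frame(n) for n in("scene","top")}
C=dict(mat=dict(scene=(186,267),top=(416,172)),balance=dict(scene=(335,390),top=(236,176)))
def near(n,c,p):
    return min(viewer.trace(fr[c],n),key=lambda d:np.hypot((d['rect'][0]+d['rect'][2])/2-p[0],(d['rect'][1]+d['rect'][3])/2-p[1]))['pixels']
def rep(n,ms,y,p0):
    for cs in (['scene'],['top'],['scene','top']):
        p,e=fit(n,[(fr[c],ms[c]) for c in cs],yaw=y,p0=p0); print(n,cs,np.round(p,4),round(e,2))
ms={};pm={}
for c in fr:
    px=fr[c]['pixels']; hsv=cv2.cvtColor(px,cv2.COLOR_RGB2HSV)
    m=(hsv[...,1]>70)&(hsv[...,0]<25); roi=np.zeros_like(m); x,y=map(int,C['mat'][c]); roi[y-75:y+75,x-85:x+85]=1
    m=cv2.morphologyEx((m&roi).astype(np.uint8),cv2.MORPH_CLOSE,np.ones((5,5)))
    ms[c]=m; k=max(cv2.findContours(m,cv2.RETR_EXTERNAL,cv2.CHAIN_APPROX_NONE)[0],key=cv2.contourArea)
    q=cv2.approxPolyN(k,4)[0].astype(float); F=240/np.tan(np.radians(fr[c]['fovy'])/2)
    W=fr[c]['world_to_cam']; d=np.c_[(q[:,0]-fr[c]['cx'])/F,-(q[:,1]-fr[c]['cy'])/F,-np.ones(4)]@W[:3,:3]; o=-W[:3,:3].T@W[:3,3]
    w=o+d*((.006-o[2])/d[:,2])[:,None]; print(c,'corners',w[:,:2].round(4).tolist(),'centre',w.mean(0).round(4))
    b=near('balance',c,C['balance'][c]); g=cv2.cvtColor(px,cv2.COLOR_RGB2GRAY)
    q=(g>85)&(g<165)&(cv2.erode(b.astype(np.uint8),np.ones((3,3)))>0)
    pm[c]=cv2.morphologyEx(q.astype(np.uint8),cv2.MORPH_OPEN,np.ones((9,9)))
    print(c,cv2.boundingRect(pm[c]),cv2.boundingRect(ms[c]))
rep('mat',ms,True,(.6,-.2)); rep('pan',pm,False,(.62,.2))
v=np.hstack([np.where(pm[c][...,None]>0,[255,0,0],np.where(ms[c][...,None]>0,[0,255,0],fr[c]['pixels'])) for c in fr]).astype(np.uint8)
cv2.imwrite('pics/m.png',cv2.resize(v,(800,300))[:,:,::-1])
E
```

```text
scene corners [[0.5627, -0.0497], [0.6741, -0.0565], [0.659, -0.3581], [0.5482, -0.3509]] centre [ 0.611  -0.2038  0.006 ]
scene (0, 0, 0, 0) (121, 210, 130, 119)
top corners [[0.6597, -0.3564], [0.5494, -0.3501], [0.5628, -0.0526], [0.6743, -0.0574]] centre [ 0.6115 -0.2041  0.006 ]
top (207, 136, 50, 51) (350, 148, 132, 50)
mat ['scene'] [ 0.6108 -0.2058 -0.0493] 0.42
mat ['top'] [ 0.6111 -0.2033 -0.0079] 0.71
mat ['scene', 'top'] [ 0.6112 -0.2048 -0.0481] 0.38Traceback (most recent call last):
  File "<stdin>", line 22, in <module>
  File "<stdin>", line 8, in rep
  File "h.py", line 24, in fit
    F=[(f,mfeat(m)) for f,m in obs]
          ~~~~~^^^
  File "h.py", line 19, in mfeat
    n,l,st,_=cv2.connectedComponentsWithStats(mask.astype(np.uint8)); k=1+np.argmax(st[1:,4])
                                                                          ~~~~~~~~~^^^^^^^^^^
    return _wrapfunc(a, 'argmax', axis=axis, out=out, **kwds)
    return bound(*args, **kwds)
ValueError: attempt to get argmax of an empty sequence
```

Request:
play_rows --commands '[[[-1,-0.686,-0.337,0,-0.242],[-1,-0.686,-0.337,0,-0.242],[-1,-0.686,-0.337,0,-0.242],[-1,-0.686,-0.337,0,-0.242],[-1,-0.686,-0.337,0,-0.242],[-1,-0.686,-0.337,0,-0.242],[-1,-0.686,-0.337,0,-0.242],[-1,-0.686,-0.337,0,-0.242]]]' --grip_force 40

```text
clock: 2.42
tcp_pos: [0.3516, 0.5145, 0.2107]
orientation: [0.003, -3.141, -0.001]
contact_force: [-0.0, 0.6, 0.1]
grip_width: 0.0852
gripper_force: 0.0
```

```bash
python3 - <<'E'
from h import *
o=get_obs(); print(o['clock'],o['tcp_pos'],R.from_rotvec(o['orientation']).as_matrix().round(4).tolist(),o['joints'].round(2))
f=viewer.grab_frame('top'); W=f['world_to_cam'];F=240/np.tan(np.radians(f['fovy'])/2)
px=f['pixels']; g=cv2.cvtColor(px,cv2.COLOR_RGB2GRAY)
m=np.zeros((480,640),np.uint8); s=(g>85)&(g<165); m[135:192,204:262]=s[135:192,204:262]
m=cv2.morphologyEx(m,cv2.MORPH_OPEN,np.ones((9,9)))
print(cv2.boundingRect(m)); print('pan',fit('pan',[(f,m)],p0=(.62,.21)))
v=px.copy(); v[m>0]=v[m>0]//2+np.array([127,0,0],np.uint8)
for name,p,z in (('pan',(.62,.21),0),('mat',(.6112,-.2043),0)):
    pass
cv2.imwrite('pics/pan.png',cv2.resize(v[110:230,180:290],None,fx=4,fy=4)[:,:,::-1])
E
```

```text
2.4167 [0.35163377 0.51450994 0.21070007] [[-1.0, -0.0016, -0.0007], [-0.0016, 1.0, 0.0007], [0.0007, 0.0007, -1.0]] [-1.05  0.39 -0.03  1.68  0.01  1.06  0.49]
(207, 135, 50, 51)
pan (array([0.63059785, 0.20802902]), np.float64(0.4239630456781779))
```

View pics/pan.png

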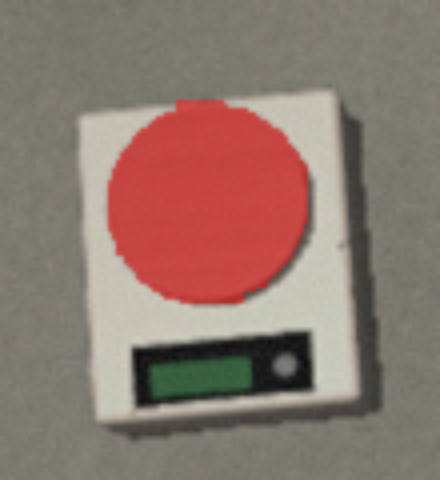

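Pan mask is a full disc centred on the pan at (232,161), so the pan centre is about (0.631, 0.208).

Request:
play_rows --commands '[[[-1,-0.519,-0.576,0,0],[-1,-0.519,-0.576,0,0],[-1,-0.519,-0.576,0,0],[-1,-0.519,-0.576,0,0],[-1,-0.519,-0.576,0.3,0],[-1,-0.519,-0.576,0.5,0],[-1,-0.519,-0.576,0.5,0],[-1,-0.519,-0.576,0.5,0]]]'

```text
clock: 3.13
tcp_pos: [0.4534, 0.3965, 0.1059]
orientation: [0.002, -3.135, 0.009]
contact_force: [-0.7, -0.3, 0.6]
grip_width: 0.0856
gripper_force: 0.0
```

```bash
python3 - <<'E'
from h import *
o=get_obs(); f=viewer.grab_frame('wrist'); print({k:v for k,v in f.items() if k!='pixels'}); print(o['tcp_pos'],o['orientation'])
cv2.imwrite('pics/w1.png',f['pixels'][:,:,::-1])
t=viewer.trace(f,'wide_tin'); print([(d['score'],d['rect']) for d in t])
T=np.eye(4);T[:3,:3]=R.from_rotvec(o['orientation']).as_matrix();T[:3,3]=o['tcp_pos']
f['world_to_cam']=np.linalg.inv(T@f['hand_eye'])
if t: print(fit('wide_tin',[(f,t[0]['pixels'])],p0=(.455,.399)))
E
```

```text
{'fovy': 66.04000494558504, 'cx': 315.8314572409225, 'cy': 232.55836763688927, 'hand_eye': array([[-5.41462395e-04,  9.52123563e-01,  3.05712983e-01,
         7.76435497e-02],
       [ 9.99999853e-01,  5.24666023e-04,  1.37107137e-04,
         4.69968004e-04],
       [-2.98542794e-05,  3.05713012e-01, -9.52123707e-01,
        -1.63548823e-01],
       [ 0.00000000e+00,  0.00000000e+00,  0.00000000e+00,
         1.00000000e+00]]), 'shot': 10}
[0.45344459 0.39652954 0.10590487] [ 2.34804623e-03 -3.13518296e+00  9.24074888e-03]
[(0.71, [275.0, 188.9, 367.8, 277.9])]
(array([0.45620258, 0.39988081]), np.float64(0.2965816594643936))
```

View pics/w1.png

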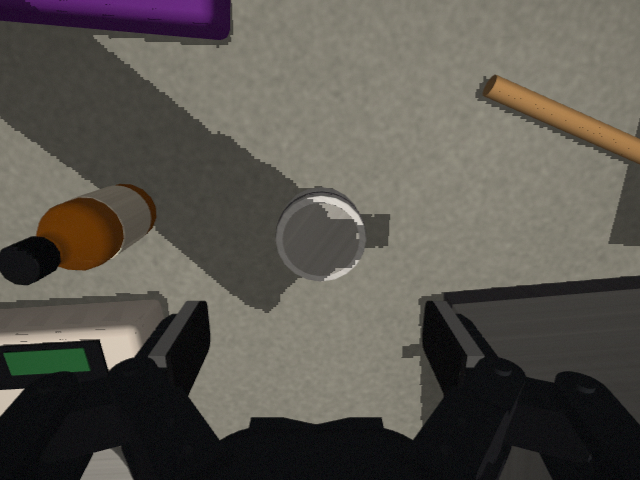

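The wrist view shows the wide tin centred between the fingers at (321,234), and the fit agrees with the top view to 1 mm.

Request:
play_rows --commands '[[[-1,-0.003,0.002,0.2,0],[-1,-0.003,0.002,0.35,0],[-1,-0.003,0.002,0.45,0],[-1,-0.003,0.002,0.52,0],[-1,-0.003,0.002,0.52,0],[-1,-0.003,0.002,0.52,0],[0.5,-0.003,0.002,0.52,0],[1,-0.003,0.002,0.52,0],[1,-0.003,0.002,0.52,0],[1,-0.003,0.002,0.52,0],[1,-0.003,0.002,0.52,0],[1,-0.003,0.002,0.52,0]]]' --grip_force 40

```text
clock: 4.23
tcp_pos: [0.461, 0.4012, 0.0117]
orientation: [0.002, 3.135, 0.01]
contact_force: [-2.2, -11.5, 22.0]
grip_width: 0.0122
gripper_force: 9.4
```

```bash
python3 - <<'E'
from h import *
o=get_obs(); f=viewer.grab_frame('wrist'); print(o['tcp_pos'],o['grip_width'],o['contact_force'])
g=viewer.grab_frame('scene')
cv2.imwrite('pics/w2.png',np.hstack([cv2.resize(f['pixels'],(400,300)),cv2.resize(g['pixels'][330:480,400:600],(400,300))])[:,:,::-1])
E
```

```text
[0.46095357 0.40122661 0.01172737] 0.012211893297338664 [ -2.23145028 -11.48931635  21.98475754]
```

View pics/w2.png

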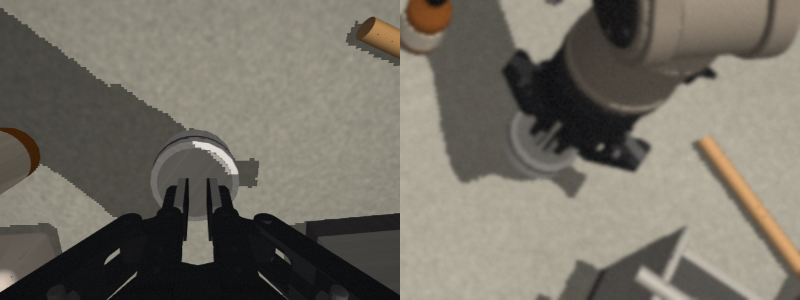

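```bash
cat >> h.py <<'E'
def wrist():
    o=get_obs(); f=viewer.grab_frame('wrist')
    T=np.eye(4);T[:3,:3]=R.from_rotvec(o['orientation']).as_matrix();T[:3,3]=o['tcp_pos']
    f['world_to_cam']=np.linalg.inv(T@f['hand_eye']); return o,f
E
python3 - <<'E'
from h import *
o,f=wrist(); print('tcp px',proj(f,o['tcp_pos']),proj(f,o['tcp_pos']+[0,0,.019]))
t=viewer.trace(f,'wide_tin'); print([(d['score'],d['rect']) for d in t])
for d in t[:1]:
  for z in (0,.01): print(z,fit('wide_tin',[(f,d['pixels'])],z=z,p0=(.455,.399)))
g=viewer.grab_frame('top'); t=viewer.trace(g,'wide_tin');print([(d['score'],d['rect']) for d in t])
v=f['pixels'][220:470,240:560].copy(); cv2.imwrite('pics/w3.png',cv2.resize(v,(768,600))[:,:,::-1])
E
```

```text
tcp px [[314.93122093 281.80215208]] [[315.13829147 300.8878558 ]]
[(0.75, [237.7, 209.6, 381.2, 340.7])]
0 (array([0.45456373, 0.39941864]), np.float64(4.20378663256718))
0.01 (array([0.44980865, 0.39952925]), np.float64(7.234255007090207))
[(0.68, [136.7, 234.4, 169.5, 254.7]), (0.4, [317.1, 234.4, 333.6, 249.9]), (0.4, [199.4, 233.4, 225.5, 256.5])]
```

View pics/w3.png

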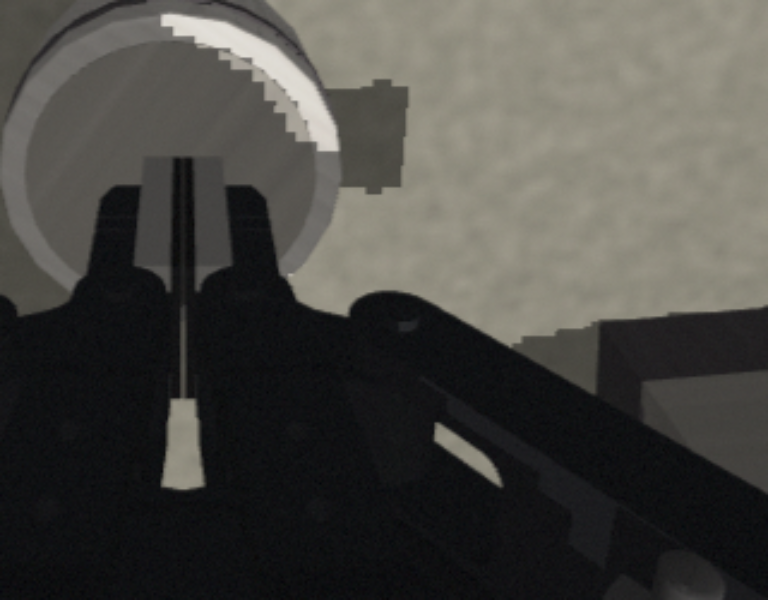

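Request:
play_rows --commands '[[[1,0,0,-0.15,0],[1,0,0,-0.3,0],[-1,0,0,-0.5,0],[-1,0,0,-0.5,0],[-1,0,0,-0.5,0],[-1,0,0,-0.5,0],[-1,0,0,-0.5,0],[-1,0,0,-0.5,0]]]'

```text
clock: 5.2
tcp_pos: [0.4568, 0.3976, 0.1054]
orientation: [-0.001, -3.14, 0.003]
contact_force: [1.0, 0.1, 0.0]
grip_width: 0.0724
gripper_force: 0.0
```

```bash
python3 - <<'E'
from h import *
for i in range(2):
    o,f=wrist(); print(o['clock'],o['tcp_pos'],o['orientation'],o['contact_force'],o['joints'])
t=viewer.trace(f,'wide_tin'); print([(d['score'],d['rect']) for d in t])
for d in t[:1]:
  for z in (-.04,-.02,0,.02): print(z,fit('wide_tin',[(f,d['pixels'])],z=z,p0=(.455,.399)))
cv2.imwrite('pics/w4.png',f['pixels'][:,:,::-1])
E
```

```text
5.2 [0.45675505 0.39755807 0.10543082] [-9.68264788e-04 -3.13986660e+00  2.65777060e-03] [0.96389135 0.11694735 0.01246628] [-0.83180965  0.48051347  0.01668449  1.81924863 -0.01044989  0.84432953
  0.76012535]
5.25 [0.45683809 0.39759455 0.10542673] [-9.77220511e-04 -3.13993488e+00  2.68472382e-03] [-0.26522192  0.12097624  1.56896029] [-0.83182294  0.48062226  0.01673459  1.81907682 -0.01040035  0.84435838
  0.76011656]
[(0.71, [273.8, 183.1, 364.4, 274.8])]
-0.04 (array([0.46889363, 0.3997344 ]), np.float64(3.9242454618201994))
-0.02 (array([0.46263414, 0.39964672]), np.float64(1.8114833992805435))
0 (array([0.45648084, 0.39961027]), np.float64(0.6573850797587678))
0.02 (array([0.45027055, 0.3994406 ]), np.float64(3.5480017578176373))
```

View pics/w4.png

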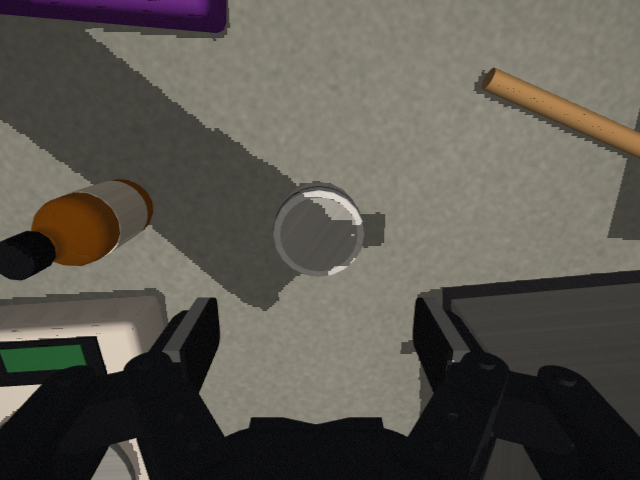

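The tin is still upright and in place at (319,231), so the fingers closed on top of its lid. The tip geometry in the wrist image puts the real finger tips about 25 mm (shut) to 38 mm (open) behind the reported TCP. I'll go lower, watching the force.

Request:
play_rows --commands '[[[-1,0,0.008,0.2,0],[-1,0,0.008,0.35,0],[-1,0,0.008,0.45,0],[-1,0,0.008,0.5,0],[-1,0,0.008,0.55,0],[-1,0,0.008,0.6,0],[-1,0,0.008,0.63,0],[-1,0,0.008,0.63,0],[-1,0,0.008,0.63,0]]]'

```text
clock: 6.1
tcp_pos: [0.4578, 0.4001, -0.0189]
orientation: [0.001, 3.141, 0.001]
contact_force: [0.5, -0.2, -0.0]
grip_width: 0.0853
gripper_force: 0.0
```

```bash
python3 - <<'E'
from h import *
o,f=wrist(); print(o['clock'],o['tcp_pos'],o['contact_force'],o['grip_width'])
cv2.imwrite('pics/w5.png',cv2.resize(f['pixels'],(400,300))[:,:,::-1])
E
```

```text
6.1 [ 0.45781355  0.40006885 -0.01892071] [ 0.45972533 -0.23029884 -0.04410067] 0.0853112385756824
```

View pics/w5.png

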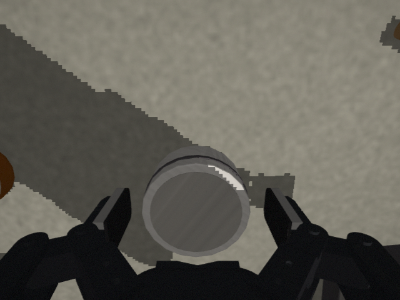

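TCP is at −19 mm with no contact and the tin sits between the pads, which confirms the tip offset. Closing now.

Request:
play_rows --commands '[[[0.2,0.006,0,0,0],[1,0.006,0,0,0],[1,0.006,0,0,0],[1,0.006,0,0,0],[1,0.006,0,0,0],[1,0.006,0,0,0],[1,0.006,0,0,0]]]' --grip_force 40

```text
clock: 6.73
tcp_pos: [0.4565, 0.4003, -0.0182]
orientation: [0.001, 3.141, 0.001]
contact_force: [-0.8, -0.8, 6.6]
grip_width: 0.0609
gripper_force: 42.8
```

Request:
play_rows --commands '[[[1,0,0,-0.1,0],[1,0,0,-0.25,0],[1,0,0,-0.45,0],[1,0,0,-0.65,0],[1,0,0,-0.8,0],[1,0,-0.1,-0.8,0],[1,-0.1,-0.25,-0.8,0],[1,-0.2,-0.45,-0.8,0],[1,-0.3,-0.65,-0.8,0],[1,-0.38,-0.85,-0.8,0],[1,-0.38,-1,-0.8,0]]]'

```text
clock: 7.65
tcp_pos: [0.5347, 0.1971, 0.1412]
orientation: [0.004, 3.139, 0.0]
contact_force: [0.5, -0.9, -1.3]
grip_width: 0.061
gripper_force: 43.9
```

Request:
play_rows --commands '[[[1,-0.1,-0.2,0,0],[1,-0.2,-0.4,0,0],[1,-0.3,-0.6,0,0],[1,-0.38,-0.8,0,0],[1,-0.38,-1,0,0]]]'

```text
clock: 8.07
tcp_pos: [0.6096, 0.0067, 0.1411]
orientation: [-0.0, 3.139, 0.001]
contact_force: [1.1, 0.3, -0.8]
grip_width: 0.0608
gripper_force: 43.9
```

Request:
play_rows --commands '[[[1,0,-0.2,0,0],[1,0,-0.4,0,0],[1,0,-0.6,0,0],[1,0,-0.8,0,0],[1,0,-0.95,0,0],[1,0,-1,0,0],[1,0,-1,0,0],[1,0,-1,0,0]]]'

```text
clock: 8.73
tcp_pos: [0.6071, -0.1915, 0.1406]
orientation: [-0.002, -3.141, -0.001]
contact_force: [0.3, 0.4, -0.7]
grip_width: 0.0608
gripper_force: 43.9
```

Request:
play_rows --commands '[[[1,-0.02,-0.022,0.1,0],[1,-0.02,-0.022,0.25,0],[1,-0.02,-0.022,0.4,0],[1,-0.02,-0.022,0.5,0],[1,-0.02,-0.022,0.55,0],[1,-0.02,-0.022,0.6,0],[1,-0.02,-0.022,0.6,0],[1,-0.02,-0.022,0.6,0],[1,-0.02,-0.022,0.6,0]]]'

```text
clock: 9.48
tcp_pos: [0.6124, -0.1964, 0.0221]
orientation: [0.0, 3.139, -0.001]
contact_force: [-0.3, -0.5, -0.2]
grip_width: 0.061
gripper_force: 43.9
```

```bash
python3 - <<'E'
from h import *
o,f=wrist(); print(o['clock'],o['tcp_pos'],o['orientation'],o['contact_force'])
t=viewer.trace(f,'wide_tin'); print([(d['score'],d['rect']) for d in t])
for z in (.022,.024): print(fit('wide_tin',[(f,t[0]['pixels'])],z=z,p0=(.61,-.204)))
px=f['pixels']; hsv=cv2.cvtColor(px,cv2.COLOR_RGB2HSV)
cv2.imwrite('pics/w6.png',cv2.resize(px,(400,300))[:,:,::-1])
E
```

```text
9.4833 [ 0.61243643 -0.19637543  0.02210601] [ 4.04626962e-04  3.13926857e+00 -5.57822752e-04] [-0.34535178 -0.48485269 -0.16904228]
[(0.66, [231.7, 237.3, 402.1, 411.5])]
(array([ 0.62422107, -0.19606387]), np.float64(7.018992641599925))
(array([ 0.62293493, -0.19606051]), np.float64(6.241264655718779))
```

View pics/w6.png

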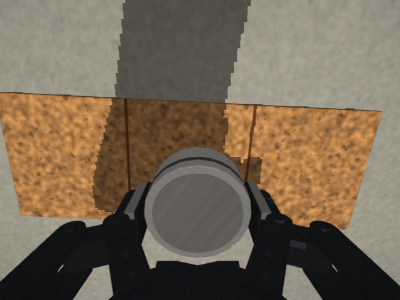

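Request:
play_rows --commands '[[[1,0.006,-0.04,0,0],[1,0.006,-0.04,0.04,0],[1,0.006,-0.04,0.08,0],[1,0.006,-0.04,0.12,0],[1,0.006,-0.04,0.15,0],[1,0.006,-0.04,0.168,0],[1,0.006,-0.04,0.168,0],[1,0.006,-0.04,0.168,0],[1,0.006,-0.04,0.168,0]]]'

```text
clock: 10.33
tcp_pos: [0.6091, -0.204, -0.0123]
orientation: [-0.001, -3.14, -0.002]
contact_force: [-6.6, 1.5, 13.8]
grip_width: 0.0609
gripper_force: 45.2
```

Request:
play_rows --commands '[[[1,-0.01,0,-0.01,0],[1,-0.01,0,-0.01,0],[1,-0.01,0,-0.006,0],[1,-0.01,0,-0.006,0]]]'

```text
clock: 10.67
tcp_pos: [0.6122, -0.2043, -0.0121]
orientation: [0.001, 3.142, 0.0]
contact_force: [1.3, 0.9, 0.3]
grip_width: 0.0611
gripper_force: 44.1
```

Request:
play_rows --commands '[[[-1,0,0,0,0],[-1,0,0,0,0],[-1,0,0,0,0],[-1,0,0,0,0],[-1,0,0,-0.15,0],[-1,0,0,-0.35,0],[-1,0,0,-0.55,0],[-1,0,0,-0.75,0],[-1,0.3,-0.2,-0.75,0],[-1,0.5,-0.4,-0.75,0],[-1,0.7,-0.6,-0.75,0],[-1,0.75,-0.6,-0.75,0]]]'

```text
clock: 11.67
tcp_pos: [0.4814, -0.3101, 0.1389]
orientation: [0.0, 3.14, -0.001]
contact_force: [0.5, -1.2, -0.3]
grip_width: 0.0854
gripper_force: 0.0
```

```bash
python3 - <<'E'
from h import *
fr={n:viewer.grab_frame(n) for n in("scene","top")}
for c in fr:
  t=viewer.trace(fr[c],'wide_tin'); print(c,[(d['score'],d['rect']) for d in t])
  for d in t[:2]: print(fit('wide_tin',[(fr[c],d['pixels'])],z=.006,p0=(.61,-.2)))
o,f=wrist(); print(o['tcp_pos'])
t=viewer.trace(f,'jar'); print([(d['score'],d['rect']) for d in t])
for d in t[:1]: print(fit('jar',[(f,d['pixels'])],p0=(.46,-.39)))
E
```

```text
scene [(0.78, [165.5, 247.9, 198.2, 280.0])]
(array([ 0.61178108, -0.20436139]), np.float64(0.4040304786398275))
top [(0.58, [402.1, 153.7, 434.1, 184.4])]
(array([ 0.61309308, -0.20542967]), np.float64(0.47911274446587143))
[ 0.48129733 -0.30992589  0.1385895 ]
[(0.67, [146.2, 153.7, 254.0, 253.7])]
(array([ 0.46117719, -0.38693247]), np.float64(0.6238416273399371))
```

Request:
play_rows --commands '[[[-1,0.104,-0.15,0,0],[-1,0.104,-0.3,0,0],[-1,0.104,-0.393,0,0],[-1,0.104,-0.393,0,0],[-1,0.104,-0.393,0.15,0],[-1,0.104,-0.393,0.3,0],[-1,0.104,-0.393,0.42,0],[-1,0.104,-0.393,0.5,0],[-1,0.104,-0.393,0.57,0],[-1,0.104,-0.393,0.57,0],[-1,0.104,-0.393,0.57,0]]]'

```text
clock: 12.88
tcp_pos: [0.4625, -0.3855, 0.0236]
orientation: [0.003, -3.141, -0.003]
contact_force: [0.1, 0.8, 0.1]
grip_width: 0.0852
gripper_force: 0.0
```

```bash
python3 - <<'E'
from h import *
o,f=wrist(); print(o['tcp_pos'],o['contact_force'])
t=viewer.trace(f,'jar'); print([(d['score'],d['rect']) for d in t])
print(proj(f,[[.4605,-.3885,.082],[.4605+.027,-.3885,.082],[.4605-.027,-.3885,.082],[.4605,-.3885-.027,.082],[.4605,-.3885+.027,.082]]).round().tolist())
E
```

```text
[ 0.46246988 -0.38545947  0.02360287] [0.070426   0.83126673 0.1371824 ]
[]
[[306.0, 352.0], [306.0, 417.0], [305.0, 278.0], [225.0, 352.0], [387.0, 352.0]]
```

Correct 2–3 mm, then close.

Request:
play_rows --commands '[[[-1,0.009,-0.014,0,0],[-1,0.009,-0.014,0,0],[0.5,0.009,-0.014,0,0],[1,0.009,-0.014,0,0],[1,0.009,-0.014,0,0],[1,0.009,-0.014,0,0],[1,0.009,-0.014,0,0],[1,0.009,-0.014,0,0],[1,0.009,-0.014,0,0]]]' --grip_force 60

```text
clock: 13.73
tcp_pos: [0.4601, -0.3899, 0.0249]
orientation: [0.001, 3.141, 0.0]
contact_force: [-1.0, 1.0, 4.1]
grip_width: 0.0532
gripper_force: 62.1
```

Request:
play_rows --commands '[[[1,0,0,-0.1,0],[1,0,0,-0.25,0],[1,0,0,-0.45,0],[1,0,0,-0.6,0],[1,-0.15,0.1,-0.6,0],[1,-0.3,0.25,-0.6,0],[1,-0.45,0.4,-0.6,0],[1,-0.6,0.55,-0.6,0],[1,-0.7,0.68,-0.6,0],[1,-0.78,0.75,-0.6,0],[1,-0.78,0.75,-0.6,0]]]'

```text
clock: 14.65
tcp_pos: [0.6202, -0.2327, 0.1436]
orientation: [-0.014, 3.14, 0.006]
contact_force: [0.8, 0.6, -2.8]
grip_width: 0.0535
gripper_force: 63.6
```

Request:
play_rows --commands '[[[1,0,0.2,0,0],[1,0,0.4,0,0],[1,0,0.55,0,0],[1,0,0.65,0,0],[1,0,0.67,0,0],[1,0,0.67,0.15,0],[1,0,0.67,0.3,0],[1,0,0.67,0.42,0],[1,0,0.67,0.42,0],[1,0,0.67,0.42,0]]]'

```text
clock: 15.48
tcp_pos: [0.6145, -0.1073, 0.0593]
orientation: [-0.003, -3.138, 0.001]
contact_force: [0.5, -0.6, -1.0]
grip_width: 0.0531
gripper_force: 63.7
```

Request:
play_rows --commands '[[[1,-0.008,0.014,0.03,0],[1,-0.008,0.014,0.07,0],[1,-0.008,0.014,0.1,0],[1,-0.008,0.014,0.125,0],[1,-0.008,0.014,0.137,0],[1,-0.008,0.014,0.137,0],[1,-0.008,0.014,0.137,0],[1,-0.008,0.014,0.137,0]]]'

```text
clock: 16.15
tcp_pos: [0.6178, -0.1035, 0.0332]
orientation: [0.001, 3.141, -0.0]
contact_force: [0.1, 0.4, -1.2]
grip_width: 0.0528
gripper_force: 63.7
```

Request:
play_rows --commands '[[[1,0.007,-0.004,0.005,0],[1,0.007,-0.004,0.01,0],[1,0.007,-0.004,0.01,0],[1,0.007,-0.004,0.01,0]]]'

```text
clock: 16.48
tcp_pos: [0.6162, -0.1044, 0.031]
orientation: [0.001, 3.141, -0.0]
contact_force: [-0.5, 0.2, -0.8]
grip_width: 0.0533
gripper_force: 63.9
```

Request:
play_rows --commands '[[[0,0,0,0,0],[-1,0,0,0,0],[-1,0,0,0,0],[-1,0,0,0,0],[-1,0,0,0,0],[-1,0,0,-0.15,0],[-1,0,0,-0.35,0],[-1,0,0,-0.55,0],[-1,0,0,-0.7,0],[-1,0.2,0.1,-0.7,0],[-1,0.4,0.25,-0.7,0],[-1,0.6,0.4,-0.7,0]]]'

```text
clock: 17.48
tcp_pos: [0.5111, -0.0358, 0.1716]
orientation: [0.004, 3.14, 0.0]
contact_force: [0.3, 2.3, -1.1]
grip_width: 0.0852
gripper_force: 0.0
```

```bash
python3 - <<'E'
from h import *
fr={n:viewer.grab_frame(n) for n in("scene","top")}
for c in fr:
  t=viewer.trace(fr[c],'jar'); print(c,[(d['score'],d['rect']) for d in t])
  for d in t[:1]: print(fit('jar',[(fr[c],d['pixels'])],z=.006,p0=(.61,-.1)))
o,f=wrist(); print(o['tcp_pos'])
t=viewer.trace(f,'weight'); print([(d['score'],d['rect']) for d in t])
for d in t[:1]: print(fit('weight',[(f,d['pixels'])],p0=(.448,.008)))
E
```

```text
scene [(0.98, [196.1, 263.3, 227.9, 307.1])]
(array([ 0.61725557, -0.10338229]), np.float64(0.44959728437429125))
top [(0.61, [201.3, 232.1, 225.7, 257.5])]
(array([0.4419397, 0.2520295]), np.float64(2.416624886478275))
[ 0.5114921  -0.03507346  0.17137578]
[(0.88, [345.5, 110.3, 393.1, 154.3])]
(array([0.44840193, 0.00894194]), np.float64(0.3049688560833679))
```

Request:
play_rows --commands '[[[-1,0.15,0.1,0,0],[-1,0.317,0.219,0,0],[-1,0.317,0.219,0.15,0],[-1,0.317,0.219,0.3,0],[-1,0.317,0.219,0.45,0],[-1,0.317,0.219,0.5,0],[-1,0.317,0.219,0.5,0],[-1,0.317,0.219,0.5,0]]]'

```text
clock: 18.45
tcp_pos: [0.4494, 0.0074, 0.0711]
orientation: [-0.003, -3.141, 0.001]
contact_force: [-0.3, 0.5, -0.1]
grip_width: 0.0852
gripper_force: 0.0
```

```bash
python3 - <<'E'
from h import *
o,f=wrist(); print(o['tcp_pos'])
t=viewer.trace(f,'weight'); print([(d['score'],d['rect']) for d in t])
for d in t[:1]: print(fit('weight',[(f,d['pixels'])],p0=(.448,.008)))
E
```

```text
[0.44943103 0.00737538 0.07107485]
[(0.93, [286.4, 207.6, 349.2, 296.7])]
(array([0.44740424, 0.00875209]), np.float64(0.9788573431575303))
```

Request:
play_rows --commands '[[[-1,0.008,0.007,0.08,0],[-1,0.008,0.007,0.16,0],[-1,0.008,0.007,0.22,0],[-1,0.008,0.007,0.245,0],[-1,0.008,0.007,0.245,0],[0.5,0.008,0.007,0.245,0],[1,0.008,0.007,0.245,0],[1,0.008,0.007,0.245,0],[1,0.008,0.007,0.245,0],[1,0.008,0.007,0.245,0],[1,0.008,0.007,0.245,0],[1,0.008,0.007,0.245,0]]]' --grip_force 90

```text
clock: 19.55
tcp_pos: [0.4488, 0.0088, 0.0249]
orientation: [0.002, 3.138, 0.0]
contact_force: [-8.4, -2.9, 39.1]
grip_width: 0.0232
gripper_force: 110.8
```

Request:
play_rows --commands '[[[1,0,0,-0.01,0],[1,0,0,-0.02,0],[1,0,0,-0.02,0],[1,0,0,-0.02,0]]]'

```text
clock: 19.88
tcp_pos: [0.4465, 0.0094, 0.0256]
orientation: [-0.001, -3.141, 0.0]
contact_force: [0.4, -0.1, -4.1]
grip_width: 0.0225
gripper_force: 104.9
```

```bash
python3 - <<'E'
from h import *
o,f=wrist(); print(o['tcp_pos'],o['contact_force'],o['grip_width'],o['gripper_force'])
cv2.imwrite('pics/w7.png',cv2.resize(f['pixels'][200:440,190:450],(650,600))[:,:,::-1])
E
```

```text
[0.44651498 0.00937401 0.02561764] [ 0.42297257 -0.09738606 -4.11959025] 0.022472331188113284 104.88056201969187
```

View pics/w7.png

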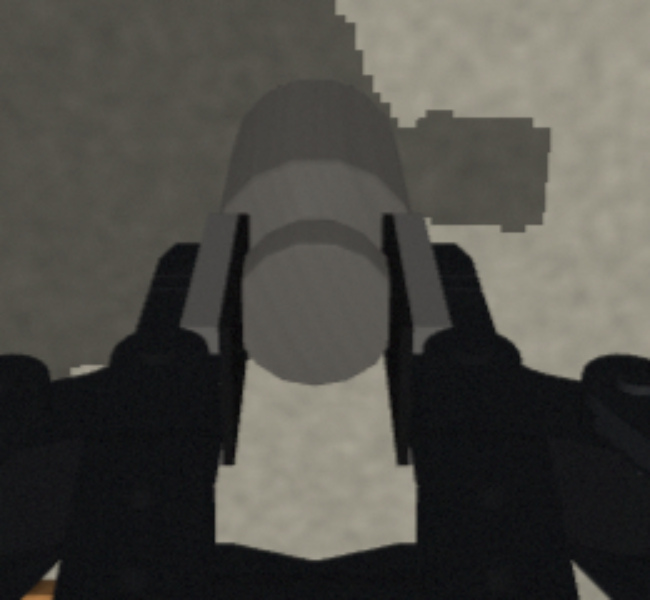

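The weight hangs upright by its knob, which fills the gap between the pads at around (316,310) in the crop. Moving it to the right panel.

Request:
play_rows --commands '[[[1,0,0,-0.1,0],[1,0,0,-0.25,0],[1,0,0,-0.45,0],[1,0,0,-0.6,0],[1,0,0,-0.7,0],[1,-0.1,-0.15,-0.7,0],[1,-0.2,-0.3,-0.7,0],[1,-0.3,-0.45,-0.7,0],[1,-0.4,-0.6,-0.7,0],[1,-0.5,-0.75,-0.7,0],[1,-0.6,-0.9,-0.7,0],[1,-0.6,-1,-0.7,0]]]'

```text
clock: 20.93
tcp_pos: [0.5698, -0.1937, 0.1651]
orientation: [0.002, 3.14, -0.003]
contact_force: [1.1, -1.0, -3.9]
grip_width: 0.0221
gripper_force: 104.8
```

Request:
play_rows --commands '[[[1,-0.1,-0.2,0,0],[1,-0.2,-0.4,0,0],[1,-0.2,-0.52,0,0],[1,-0.2,-0.57,0.1,0],[1,-0.2,-0.57,0.25,0],[1,-0.2,-0.57,0.4,0],[1,-0.2,-0.57,0.5,0],[1,-0.2,-0.57,0.55,0],[1,-0.2,-0.57,0.55,0],[1,-0.2,-0.57,0.55,0]]]'

```text
clock: 21.77
tcp_pos: [0.6067, -0.3047, 0.0556]
orientation: [-0.001, -3.141, -0.0]
contact_force: [1.4, -0.0, -3.1]
grip_width: 0.0226
gripper_force: 105.0
```

```bash
python3 - <<'E'
from h import *
o,f=wrist(); print(o['tcp_pos'],o['contact_force'])
t=viewer.trace(f,'weight'); print([(d['score'],d['rect']) for d in t])
for d in t[:1]: 
  for z in (.023,.028,.033): print(fit('weight',[(f,d['pixels'])],z=z,p0=(.606,-.304)))
s=viewer.grab_frame('scene');t=viewer.trace(s,'weight'); print([(d['score'],d['rect']) for d in t])
E
```

```text
[ 0.60669401 -0.30465768  0.05560412] [ 1.43733545 -0.04971489 -3.10114857]
[(0.98, [278.7, 232.5, 351.7, 354.2])]
(array([ 0.60965562, -0.30411339]), np.float64(1.160287410270706))
(array([ 0.6068933 , -0.30419499]), np.float64(1.5044088523241914))
(array([ 0.60373238, -0.30421395]), np.float64(2.5527976862143533))
[(0.81, [140.6, 218.5, 158.6, 234.6]), (0.72, [272.0, 326.7, 397.5, 459.0]), (0.44, [401.4, 316.2, 425.6, 357.1])]
```

Request:
play_rows --commands '[[[1,0,0.002,0.04,0],[1,0,0.002,0.08,0],[1,0,0.002,0.1,0],[1,0,0.002,0.115,0],[1,0,0.002,0.12,0],[1,0,0.002,0.125,0],[1,0,0.002,0.125,0],[1,0,0.002,0.125,0]]]'

```text
clock: 22.63
tcp_pos: [0.6065, -0.3041, 0.0315]
orientation: [-0.001, -3.141, -0.001]
contact_force: [-4.0, 3.1, 5.5]
grip_width: 0.0224
gripper_force: 107.4
```

Request:
play_rows --commands '[[[0,0,0,0,0],[-1,0,0,0,0],[-1,0,0,0,0],[-1,0,0,0,0],[-1,0,0,0,0],[-1,0,0,-0.15,0],[-1,0,0,-0.35,0],[-1,0,0,-0.55,0],[-1,0,0,-0.75,0],[-1,0.2,0.2,-0.75,0],[-1,0.35,0.4,-0.75,0],[-1,0.5,0.6,-0.75,0]]]'

```text
clock: 23.63
tcp_pos: [0.5253, -0.2092, 0.1817]
orientation: [0.004, 3.139, -0.001]
contact_force: [0.2, 1.0, -0.7]
grip_width: 0.0855
gripper_force: 0.0
```

Request:
play_rows --commands '[[[-1,0.1,0.2,0,0],[-1,0.2,0.4,0,0],[-1,0.3,0.6,0,0],[-1,0.3,0.8,0,0],[-1,0.3,1,0,0],[-1,0.3,1,0,0]]]'

```text
clock: 24.13
tcp_pos: [0.4659, -0.0016, 0.1814]
orientation: [-0.013, 3.14, 0.005]
contact_force: [0.5, 0.3, 0.6]
grip_width: 0.0853
gripper_force: 0.0
```

```bash
python3 - <<'E'
from h import *
fr={n:viewer.grab_frame(n) for n in("scene","top")}
for n,p0,z in (('weight',(.606,-.304),.006),('jar',(.616,-.104),.006),('small_tin',(.4475,.126),0)):
 for c in fr:
  t=viewer.trace(fr[c],n)
  for d in t[:2]: print(n,c,round(d['score'],2),fit(n,[(fr[c],d['pixels'])],z=z,p0=p0))
o,f=wrist(); print(o['tcp_pos'])
t=viewer.trace(f,'small_tin'); print([(d['score'],d['rect']) for d in t])
for d in t[:1]: print(fit('small_tin',[(f,d['pixels'])],p0=(.448,.126)))
E
```

```text
weight scene 0.63 (array([ 0.60526863, -0.30276709]), np.float64(0.34981049266902753))
weight top 0.69 (array([ 0.60530433, -0.30482581]), np.float64(0.5528602557380395))
jar scene 0.67 (array([ 0.61630673, -0.10344433]), np.float64(0.35423126532338983))
jar top 0.82 (array([ 0.61973316, -0.11075155]), np.float64(1.860477551503314))
small_tin scene 0.68 (array([0.44495309, 0.12631618]), np.float64(0.6683416674433303))
small_tin top 0.6 (array([0.44900147, 0.12452711]), np.float64(0.22963843582729865))
[ 0.46617974 -0.01090672  0.18078891]
[(0.65, [439.5, 159.0, 499.2, 214.1])]
(array([0.44761213, 0.12707739]), np.float64(0.4261188546371544))
```

Request:
play_rows --commands '[[[-1,0.05,0.2,0,0],[-1,0.092,0.4,0,0],[-1,0.092,0.55,0,0],[-1,0.092,0.687,0,0],[-1,0.092,0.687,0.2,0],[-1,0.092,0.687,0.4,0],[-1,0.092,0.687,0.6,0],[-1,0.092,0.687,0.6,0],[-1,0.092,0.687,0.6,0],[-1,0.092,0.687,0.6,0]]]'

```text
clock: 25.47
tcp_pos: [0.449, 0.1281, 0.0625]
orientation: [0.002, 3.14, 0.001]
contact_force: [-0.4, 0.1, 1.6]
grip_width: 0.0855
gripper_force: 0.0
```

```bash
python3 - <<'E'
from h import *
o,f=wrist(); print(o['tcp_pos'])
t=viewer.trace(f,'small_tin'); print([(d['score'],d['rect']) for d in t])
for d in t[:1]: print(fit('small_tin',[(f,d['pixels'])],p0=(.448,.126)))
E
```

```text
[0.44902856 0.1281498  0.06246495]
[(0.95, [272.8, 206.5, 351.0, 288.0]), (0.5, [0.0, 386.4, 91.2, 479.2])]
(array([0.44747411, 0.12692594]), np.float64(0.6483524904801251))
```

Tool x +0.008, y −0.006, down 82 mm.

Request:
play_rows --commands '[[[-1,0.007,-0.006,0.15,0],[-1,0.007,-0.006,0.27,0],[-1,0.007,-0.006,0.35,0],[-1,0.007,-0.006,0.4,0],[-1,0.007,-0.006,0.41,0],[-1,0.007,-0.006,0.41,0],[0.5,0.007,-0.006,0.41,0],[1,0.007,-0.006,0.41,0],[1,0.007,-0.006,0.41,0],[1,0.007,-0.006,0.41,0],[1,0.007,-0.006,0.41,0],[1,0.007,-0.006,0.41,0]]]' --grip_force 40

```text
clock: 26.57
tcp_pos: [0.4471, 0.1273, -0.0201]
orientation: [0.001, 3.14, 0.001]
contact_force: [-1.6, -1.4, 9.8]
grip_width: 0.0427
gripper_force: 39.5
```

Request:
play_rows --commands '[[[1,0,0,-0.1,0],[1,0,0,-0.25,0],[1,0,0,-0.45,0],[1,0,0,-0.65,0],[1,0,0,-0.8,0],[1,-0.1,-0.15,-0.8,0],[1,-0.2,-0.3,-0.8,0],[1,-0.3,-0.45,-0.8,0],[1,-0.4,-0.6,-0.8,0],[1,-0.5,-0.75,-0.8,0],[1,-0.6,-0.9,-0.8,0],[1,-0.65,-1,-0.8,0]]]'

```text
clock: 27.57
tcp_pos: [0.578, -0.0769, 0.1394]
orientation: [0.005, 3.14, -0.002]
contact_force: [0.2, 0.4, 0.1]
grip_width: 0.0427
gripper_force: 41.0
```

Request:
play_rows --commands '[[[1,-0.1,-0.2,0,0],[1,-0.175,-0.4,0,0],[1,-0.175,-0.55,0,0],[1,-0.175,-0.65,0,0],[1,-0.175,-0.66,0.1,0],[1,-0.175,-0.66,0.25,0],[1,-0.175,-0.66,0.4,0],[1,-0.175,-0.66,0.48,0],[1,-0.175,-0.66,0.48,0],[1,-0.175,-0.66,0.48,0],[1,-0.175,-0.66,0.48,0]]]'

```text
clock: 28.48
tcp_pos: [0.6122, -0.2055, 0.0443]
orientation: [0.001, 3.14, -0.001]
contact_force: [0.9, -0.6, 0.0]
grip_width: 0.0429
gripper_force: 41.0
```

```bash
python3 - <<'E'
from h import *
o,f=wrist(); print(o['tcp_pos'],o['contact_force'])
t=viewer.trace(f,'small_tin'); print([(d['score'],d['rect']) for d in t])
for d in t[:1]: print(fit('small_tin',[(f,d['pixels'])],z=o['tcp_pos'][2]+.0201,p0=(.612,-.205)))
t=viewer.trace(f,'wide_tin'); print([(d['score'],d['rect']) for d in t])
for d in t[:1]: print(fit('wide_tin',[(f,d['pixels'])],z=.006,p0=(.612,-.205)))
cv2.imwrite('pics/w8.png',cv2.resize(f['pixels'],(400,300))[:,:,::-1])
E
```

```text
[ 0.61215698 -0.20547134  0.04434866] [ 0.94545669 -0.56659866  0.0489806 ]
[(0.71, [258.5, 260.2, 375.3, 387.2])]
(array([ 0.61267724, -0.20514249]), np.float64(1.1993111389428537))
[(0.85, [256.1, 205.1, 380.2, 292.0])]
(array([ 0.60356087, -0.20406153]), np.float64(10.279539168731558))
```

View pics/w8.png

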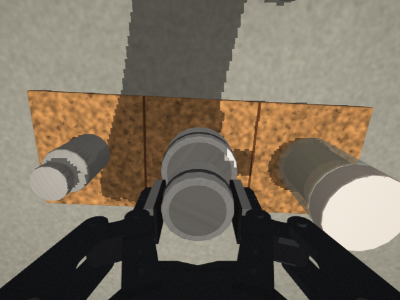

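The small tin hangs over the wide tin at (198,205), with the weight on the right panel and the jar on the left panel, both upright. Lowering.

Request:
play_rows --commands '[[[1,0,0.004,0.04,0],[1,0,0.004,0.07,0],[1,0,0.004,0.1,0],[1,0,0.004,0.115,0],[1,0,0.004,0.125,0],[1,0,0.004,0.128,0],[1,0,0.004,0.128,0],[1,0,0.004,0.128,0],[1,0,0.004,0.128,0]]]'

```text
clock: 29.38
tcp_pos: [0.6104, -0.204, 0.018]
orientation: [-0.001, -3.14, -0.001]
contact_force: [-5.3, 1.2, 11.0]
grip_width: 0.0427
gripper_force: 42.4
```

Request:
play_rows --commands '[[[1,-0.006,0,-0.008,0],[1,-0.006,0,-0.008,0],[1,-0.006,0,-0.004,0],[1,-0.006,0,-0.004,0]]]'

```text
clock: 29.72
tcp_pos: [0.6127, -0.2044, 0.0181]
orientation: [0.001, 3.141, -0.0]
contact_force: [0.5, 0.3, 1.8]
grip_width: 0.0426
gripper_force: 41.4
```

Request:
play_rows --commands '[[[0.2,0,0,0,0],[-0.5,0,0,0,0],[-0.5,0,0,0,0],[-0.5,0,0,0,0],[-0.5,0,0,0,0],[-0.5,0,0,-0.15,0],[-0.5,0,0,-0.35,0],[-0.5,0,0,-0.55,0],[-1,0,0,-0.75,0],[-1,0.2,0.1,-0.75,0],[-1,0.4,0.2,-0.75,0],[-1,0.6,0.3,-0.75,0]]]'

```text
clock: 30.72
tcp_pos: [0.4998, -0.148, 0.1687]
orientation: [0.002, 3.14, -0.001]
contact_force: [0.2, 0.6, 0.3]
grip_width: 0.0853
gripper_force: 0.0
```

```bash
python3 - <<'E'
from h import *
fr={n:viewer.grab_frame(n) for n in("scene","top")}
for n,p0,z in (('small_tin',(.612,-.204),.038),('wide_tin',(.612,-.204),.006)):
 for c in fr:
  t=viewer.trace(fr[c],n)
  for d in t[:2]: print(n,c,round(d['score'],2),fit(n,[(fr[c],d['pixels'])],z=z,p0=p0))
o,f=wrist(); print(o['tcp_pos'])
for n,p0,z in (('small_tin',(.612,-.204),.038),('beaker',(.451,-.1355),0)):
  t=viewer.trace(f,n); print([(d['score'],d['rect']) for d in t])
  for d in t[:2]: print(n,fit(n,[(f,d['pixels'])],z=z,p0=p0))
E
```

```text
small_tin scene 0.77 (array([ 0.61163225, -0.20460495]), np.float64(0.3910621246539923))
wide_tin scene 0.76 (array([ 0.61314899, -0.20081417]), np.float64(0.9280234688478625))
[ 0.50216071 -0.14886511  0.16868886]
[(0.98, [223.9, 309.9, 277.0, 369.9])]
small_tin (array([ 0.6132483 , -0.20440048]), np.float64(0.41378694126422766))
[(0.81, [293.3, 110.4, 380.7, 202.5]), (0.71, [287.3, 0.0, 375.6, 46.6]), (0.69, [100.9, 249.9, 417.7, 361.0])]
beaker (array([ 0.45243254, -0.13454059]), np.float64(0.33258260337841783))
beaker (array([ 0.37027386, -0.13928491]), np.float64(19.26575528511604))
```

Request:
play_rows --commands '[[[-1,0.15,0.04,0,0],[-1,0.253,0.07,0,0],[-1,0.253,0.07,0.1,0],[-1,0.253,0.07,0.25,0],[-1,0.253,0.07,0.4,0],[-1,0.253,0.07,0.45,0],[-1,0.253,0.07,0.45,0],[-1,0.253,0.07,0.45,0]]]'

```text
clock: 31.83
tcp_pos: [0.4505, -0.1347, 0.0782]
orientation: [-0.002, -3.141, 0.0]
contact_force: [0.0, 0.1, 0.3]
grip_width: 0.0854
gripper_force: 0.0
```

```bash
python3 - <<'E'
from h import *
o,f=wrist(); print(o['tcp_pos'])
t=viewer.trace(f,'beaker'); print([(d['score'],d['rect']) for d in t])
for d in t[:2]: print(fit('beaker',[(f,d['pixels'])],p0=(.451,-.1355)))
E
```

```text
[ 0.45052522 -0.13467506  0.0782484 ]
[(0.84, [230.5, 0.0, 381.8, 115.3]), (0.57, [250.6, 190.4, 378.0, 344.0]), (0.43, [327.6, 406.2, 386.4, 427.8])]
(array([ 0.35074194, -0.13773243]), np.float64(13.486213302714983))
(array([ 0.45214409, -0.13442614]), np.float64(0.4554028684170358))
```

Request:
play_rows --commands '[[[-1,-0.006,0,0.1,0],[-1,-0.006,0,0.18,0],[-1,-0.006,0,0.25,0],[-1,-0.006,0,0.28,0],[-1,-0.006,0,0.28,0],[-1,-0.006,0,0.28,0],[0.2,-0.006,0,0.28,0],[1,-0.006,0,0.28,0],[1,-0.006,0,0.28,0],[1,-0.006,0,0.28,0],[1,-0.006,0,0.28,0],[1,-0.006,0,0.28,0]]]' --grip_force 50

```text
clock: 32.93
tcp_pos: [0.4521, -0.1346, 0.0234]
orientation: [0.001, 3.14, -0.0]
contact_force: [-1.6, 0.7, 8.5]
grip_width: 0.0587
gripper_force: 51.9
```

Request:
play_rows --commands '[[[1,0,0,-0.1,0],[1,0,0,-0.25,0],[1,0,0,-0.45,0],[1,0,0,-0.65,0],[1,0,0,-0.75,0],[1,-0.05,0.15,-0.75,0],[1,-0.1,0.3,-0.75,0],[1,-0.2,0.45,-0.75,0],[1,-0.3,0.6,-0.75,0],[1,-0.4,0.75,-0.75,0],[1,-0.5,0.9,-0.75,0],[1,-0.6,1,-0.75,0]]]'

```text
clock: 33.93
tcp_pos: [0.5717, 0.0695, 0.1725]
orientation: [-0.004, 3.141, 0.002]
contact_force: [0.1, 0.2, -0.6]
grip_width: 0.0592
gripper_force: 54.6
```

Request:
play_rows --commands '[[[1,-0.1,0.2,0,0],[1,-0.2,0.4,0,0],[1,-0.29,0.55,0,0],[1,-0.29,0.65,0,0],[1,-0.29,0.71,0,0],[1,-0.29,0.71,0.1,0],[1,-0.29,0.71,0.2,0],[1,-0.29,0.71,0.3,0],[1,-0.29,0.71,0.3,0],[1,-0.29,0.71,0.3,0],[1,-0.29,0.71,0.3,0]]]'

```text
clock: 34.85
tcp_pos: [0.63, 0.2069, 0.1134]
orientation: [0.003, 3.14, 0.0]
contact_force: [1.7, 0.5, -1.5]
grip_width: 0.0587
gripper_force: 54.6
```

```bash
python3 - <<'E'
from h import *
o,f=wrist(); print(o['tcp_pos'],o['contact_force'])
s=viewer.grab_frame('scene')
cv2.imwrite('pics/w9.png',np.hstack([cv2.resize(f['pixels'],(400,300)),cv2.resize(s['pixels'],(400,300))])[:,:,::-1])
E
```

```text
[0.62999391 0.20688948 0.11344672] [ 1.66351772  0.45766303 -1.50772989]
```

View pics/w9.png

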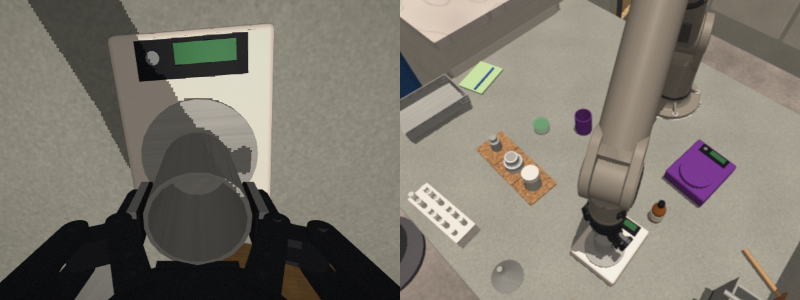

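The beaker hangs over the pan at (198,205) in the wrist view. The mat items stand upright, and the bottle and dishes look untouched. Lowering 20 mm.

Request:
play_rows --commands '[[[1,-0.003,0.004,0.03,0],[1,-0.003,0.004,0.06,0],[1,-0.003,0.004,0.08,0],[1,-0.003,0.004,0.09,0],[1,-0.003,0.004,0.098,0],[1,-0.003,0.004,0.098,0],[1,-0.003,0.004,0.098,0],[1,-0.003,0.004,0.098,0]]]'

```text
clock: 35.62
tcp_pos: [0.6297, 0.2082, 0.0936]
orientation: [-0.001, -3.141, 0.0]
contact_force: [-5.0, -1.2, 8.6]
grip_width: 0.0591
gripper_force: 55.5
```

Contact at the expected height. Releasing and retreating.

Request:
play_rows --commands '[[[0.2,0,0,0,0],[-1,0,0,0,0],[-1,0,0,0,0],[-1,0,0,0,0],[-1,0,0,0,0],[-1,0,0,-0.15,0],[-1,0,0,-0.3,0],[-1,0,0,-0.45,0],[-1,0,0,-0.6,0],[-1,0.2,-0.2,-0.6,0],[-1,0.4,-0.4,-0.6,0],[-1,0.6,-0.6,-0.6,0]]]'

```text
clock: 36.62
tcp_pos: [0.5409, 0.1194, 0.2128]
orientation: [-0.0, 3.14, 0.0]
contact_force: [0.7, -0.4, 0.3]
grip_width: 0.0854
gripper_force: 0.0
```

Request:
play_rows --commands '[[[-1,0,-0.15,0,0],[-1,0,-0.2,0,0],[-1,0,-0.2,0,0],[-1,0,-0.2,0,0],[-1,0,-0.2,0,0]]]'

```text
clock: 37.03
tcp_pos: [0.5421, 0.0819, 0.2125]
orientation: [-0.002, 3.141, 0.001]
contact_force: [-0.1, 0.6, 0.0]
grip_width: 0.0853
gripper_force: 0.0
```

```bash
python3 - <<'E'
from h import *
fr={n:viewer.grab_frame(n) for n in("scene","top")}
for n,p0,z in (('beaker',(.63,.208),.07),('small_tin',(.612,-.204),.038),('jar',(.616,-.104),.006),('weight',(.606,-.304),.006),('dishes',(.442,-.254),0),('bottle',(.444,.254),0)):
 for c in fr:
  for d in viewer.trace(fr[c],n)[:3]:
    p,e=fit(n,[(fr[c],d['pixels'])],z=z,p0=p0)
    if e<4 and np.hypot(*(p-p0))<.03: print(n,c,round(d['score'],2),p.round(4),round(e,2))
print(get_obs()['tcp_pos'],get_obs()['clock'])
cv2.imwrite('pics/end.png',np.hstack([cv2.resize(fr[c]['pixels'],(400,300)) for c in fr])[:,:,::-1])
E
```

```text
beaker scene 0.73 [0.6297 0.2088] 0.22
small_tin scene 0.68 [ 0.611  -0.2041] 0.34
small_tin top 0.84 [ 0.6134 -0.2049] 0.21
jar scene 0.93 [ 0.6163 -0.1038] 0.82
jar top 0.62 [ 0.6178 -0.1047] 0.82
weight scene 0.62 [ 0.6042 -0.3034] 0.67
weight top 0.59 [ 0.606  -0.3048] 0.42
dishes scene 0.83 [ 0.4403 -0.2521] 0.41
bottle scene 0.91 [0.4491 0.258 ] 2.71
[0.54159315 0.07998279 0.21251631] 37.7333
```

View pics/end.png

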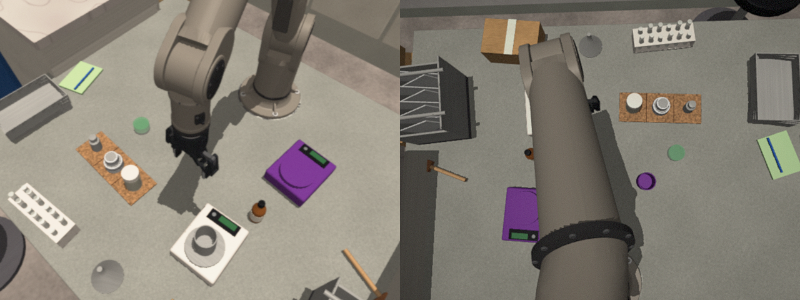

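The final views show the beaker centred on the pan and the jar, stacked tins and weight centred on their panels. The dishes and bottle are unmoved and the gripper is clear.

```bash
python3 -c "
from bench import r
print(r.hand_in())"
```

```text
the job is handed in; nothing more can be done
None
```

The moisture test is set out as asked and handed in at about 38 s, with each item within about 2 mm of its target by the cameras; the dishes and bottle were not shifted, but my first grasp closed on the wide tin's lid (about 22 N, tin not moved) before I corrected the height.

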